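# Clamp a wooden block in the drill jig

### The arm

A 6-joint arm with a two-finger parallel gripper is mounted at the origin on a cart in front of the work surface, level with it; the furniture and walls round the work are solid. World frame = base frame: x ahead of the robot, y to its left, z up, the work surface at z = 0. Lengths are in mm, angles in rad, forces in N, time in s.
With the tool pointing down it reaches from about 350 to 775 mm from the base axis. Payload 7.3 kg.
Tool frame: the origin (TCP) lies on the centre line of the jaws, within the pads' length; the fingertips stand 17 mm ahead of it and the grasp point (between the pads) lies 2 mm behind it; z points along the fingers, y is the line along which they close (so a half turn about z gives the same grasp; the last joint's range is limited). The gripper opens to 92 mm and grips with 3 to 60 N. Pads are 19 mm wide; open, the fingers measure 130 mm over their backs; the gripper's body (75 mm by 190 mm) begins 47 mm behind the grasp point.
Start: joints at [1.112, 0.342, 1.524, -0, 1.275, -0.146], TCP at [161.541, 499.551, 211.641] pointing down, gripper open.
Joint ranges: [-2.53, 2.53], [-0.77, 2.02], [0.04, 2.7], [-1, 4.14], [0.28, 2.66], [-3.11, 3.11]. Speed limits (rad/s): [2.57, 2.57, 3.14, 3.14, 3.14, 3.14].

### API

Orientations are given as [roll, pitch, yaw] about the fixed x, y, z axes, in that order (R = Rz(yaw) Ry(pitch) Rx(roll)).
In Python, from plant import bot gives the robot as it stands. The module is installed in compiled form; this text tells all that it offers.
- The arm moves only by the shell command python3 -m pendant 'ROWS'. ROWS is JSON, a list of rows, each a list of 3 entries, a list of its own where there are three numbers: the shift along the world's x, y, z as a fraction of full scale, then the turn, a rotation vector about the world's x, y, z as a fraction of full scale, then the opening, from -1 (shut) to 1 (fully open), so that 0 is half open. In form: [[[tx, ty, tz], [rx, ry, rz], claw], ...]. A call has exactly 10 rows; each row shifts and turns the commanded pose from where the row before left it; what a row does not reach is not made up. Full scale, the value 1, is 30 mm for a shift and 0.12 rad for a turn. A row lasts 1/12 s, in which the tool goes at most 41.7 mm and 7.16 degrees, less where a joint would pass 70% of its speed; a pose out of reach is approached as far as the arm can. A call with a number of a shift or a turn outside -1 to 1 is refused whole. A call with a gripper value outside its range is refused whole. The fingers move at their own pace and stop on an object; the grip force is fixed at half the most. Time passes only in rows, so rows that do not move let the fingers close, or fill a call up. It gives the time, the measured TCP pose, the force, the opening and the grip force at its end, in the units of the state.
- bot.get_obs(): the state, without advancing time (a new reading comes with each control period).
- bot.capture(name): name is "scene" or "side" or "wrist"; returns the picture (400x640x3 uint8, blue, green, red); there is no depth.
- bot.camera_params(name): a dict with "fovy" (degrees; the focal length in pixels is half the picture's height over the tangent of half this angle, whatever the lens; pixels are square), "cx", "cy" (the principal point, pixels), "camera_from_world" (4x4, takes a point from world to camera coordinates). Camera axes: x right, y down, z forward; pixel columns grow to the right and rows downward; lengths in mm; the calibration is good to about 2 mm. A picture is of the moment at which its call begins: read the wrist's pose just before it. camera_params takes no time and is no camera call; for the wrist camera it gives the pose at the moment of the call.
- bot.close_job(): hands the job in; it is judged then, once.
The state is a dict: "time": time; "joint_positions": joint angles; "dq": joint speeds; "tau": joint torques, N m; "tool_pos": TCP position; "tcp_rot": TCP orientation; "contact_force": force on the tool from outside, world axes, zero at the start; "moment": the same for the moment, N m; "grip_width": finger opening in mm; "finger_force": force on a finger pad.
Only numpy, scipy, OpenCV 4.12 (cv2) and the standard library are available. Lean on these libraries where they do the work, as an engineer would, in place of code of your own. Each camera call takes 0.05 s, during which the arm holds its last target. There are 200 camera calls.

### The job

Get the brown wooden block ready for drilling: push it along the bed of the green drill jig until its end is fully home against the steel end stop, then screw the red wing knob down (clockwise from above) until the rubber pad clamps the block firmly, and let go. Leave the try square, the caliper and the screw jar where they are.

Things in the scene. Friction and masses are not known exactly. Their poses are not given: they have to be found in the camera images.
- drill_jig: Drill jig fixed to the bench: green base 250 x 136 mm with a level grey metal bed, its top 12 mm above the origin (centre of the base's underside). x axis: along the bed to the end stop; z up. Guide fences: inner faces at y = +-32.5 mm, 22 mm high, from x = -72 to +92 mm. Upright clamp screw at x = +30 mm, y = 0.
- end_stop (a point): Centre of the steel end stop's face that the block's far end must meet: at x = +85 mm of the jig, 30 mm above the bench; axes as the jig's. The stop is 80 mm wide and reaches 44 mm high.
- bridge_top (a point): Centre of the top face of the grey metal bridge over the bed, 98 mm above the bench, axes as the jig's. The bridge is 80 mm long (x, from +7 to +87 mm of the jig), 112 mm wide (y), 14 mm thick; its underside is 84 mm high. The brass nut of the clamp screw on it reaches 110 mm high, two steel drill bushes near the far edge 104 mm.
- block_center (a point): Centre of the brown hardwood block lying loose on the bed between the fences: 60 mm wide (its x), 130 mm long (its y, along the jig's x axis within 1 degree), 45 mm high. Starts 18 to 45 mm short of the end stop; its near end, on the robot's side, is in the open. Home: centre at x = +20 mm of the jig, near end face at x = -45 mm. Slides easily, about 0.2 kg.
- work_block: The same brown block, origin at the centre of its underside, same axes.
- knob_grip (a point): Middle of the clamp knob's red wing, on the screw's upright axis; moves with the knob. Wing: flat bar 54 mm long (x), 13 mm thick (y), 30 mm high (z); a black hub 29 mm wide reaches 28 mm below this point. Clockwise from above screws it down, 20 mm per turn (3.18 mm per rad), so the grasp must follow. Several strokes are needed. It stays where left; turns with 0.2 N m, 0.3 when clamping.
- clamp_knob (a joint): Turn of the clamp knob in rad, growing clockwise from above as the pad goes down. 0: fully raised, pad 9 mm above the block's top. Starts between 0 and 1.0. The pad meets the block at about 2.83; the thread ends at 5.5.
- clamp_pad: Black rubber-faced pad, 29 mm wide, under the bridge at the foot of the clamp screw; origin at the centre of its underside, the face that meets the block. It does not turn; it sinks with the knob. The rubber gives up to 3 mm (7 N per mm): about 2 mm of squeeze, 0.65 rad of knob past touching, clamps firmly.
- square: Try square lying on the bench at the robot's right, 100 x 154 mm, 17 mm high; to be left alone. Origin: centre of its underside.
- caliper: Steel vernier caliper lying on the bench at the robot's left, 72 x 218 mm, 8 mm high; to be left alone. Origin: centre of its underside.
- screw_jar: Glass jar of screws with a red lid, 62 mm wide, 82 mm high, standing behind the jig; to be left alone. Origin: centre of its underside.

How it is judged (in metres and radians):
On the way, in this order (a step that is already met when the one before it is completed fails the run):
1. the block is pushed home against the end stop (x of work_block in the frame of drill_jig above 0.0175 m), for 0.2 s.
2. the pad clamps the block with more than 8 N (contact force between clamp_pad and work_block above 8 N), for 0.2 s.
At the end, for the whole second after the job is handed in: The block lies flat on the bed between the fences with its end within 2.5 mm of the end stop, at rest, and the pad presses on it with more than 8 N (x of work_block in the frame of drill_jig above 0.0175 m and z of work_block in the frame of drill_jig below 0.015 m and angle between the y axis of work_block and the x axis of drill_jig, either way round below 0.06 rad and contact force between clamp_pad and work_block above 8 N and linear speed of work_block below 0.01 m/s); the robot touches nothing.
It fails at once if the try square, the caliper or the screw jar is moved by more than 3 cm (distance of any of square, caliper, screw_jar from where it was at the start of the episode above 0.03 m).
It also fails if it takes over 64 s, if anything falls off the work surface, if the arm or the gripper's body presses on something with over 40 N, if the wrist force passes 120 N, or if a joint passes its speed limit or range.

## Working session

There is one attempt and no reset: what is moved stays moved. The work goes in short steps, Python scripts to look and compute and a shell command to move; the robot and the scene stay as the last step left them, time stands still between calls to the robot, and variables do not carry over. Pictures are saved under pics/ and viewed, at most 10 in all, crops included, and the job is handed in when it is done.

```bash
mkdir -p pics; cat > h.py <<'E'
import numpy as np, cv2
from plant import bot
def ray(name,uv,P=None):
    P=P or bot.camera_params(name); f=200/np.tan(np.radians(P["fovy"])/2)
    T=np.array(P["camera_from_world"]); R=T[:3,:3]
    d=R.T@np.array([(uv[0]-P["cx"])/f,(uv[1]-P["cy"])/f,1]); return -R.T@T[:3,3],d
def onz(name,uv,z,P=None):
    o,d=ray(name,uv,P); return o+d*(z-o[2])/d[2]
def tri(obs):
    A=np.zeros((3,3));b=np.zeros(3)
    for o,d in obs:
        d=d/np.linalg.norm(d);M=np.eye(3)-np.outer(d,d);A+=M;b+=M@o
    return np.linalg.solve(A,b)
def proj(name,p,P=None):
    P=P or bot.camera_params(name); f=200/np.tan(np.radians(P["fovy"])/2)
    c=np.array(P["camera_from_world"])@np.append(p,1); return f*c[0]/c[2]+P["cx"],f*c[1]/c[2]+P["cy"]
E
python3 - <<'E'
from h import *
print(bot.get_obs())
a=bot.capture("scene");b=bot.capture("side")
cv2.imwrite("pics/scene0.png",a);cv2.imwrite("pics/side0.png",b)
for n in("scene","side"):
    P=bot.camera_params(n);print(n,P["fovy"],P["cx"],P["cy"],ray(n,(320,200)))
E
```

```text
{'time': 0.0, 'joint_positions': array([ 1.11201123e+00,  3.42694076e-01,  1.52503447e+00, -2.71195607e-05,
        1.27540342e+00, -1.46047019e-01]), 'dq': array([-0.00104887,  0.00158215,  0.00021234,  0.00072379,  0.00031812,
       -0.00072509]), 'tau': array([-1.64331424e-03, -4.31237018e+01, -2.44217223e+01,  7.15607777e-02,
        5.60554233e-02, -1.31477846e-04]), 'tool_pos': array([161.33710979, 499.13111523, 210.95376346]), 'tcp_rot': array([-3.14006596e+00, -1.98356500e-04,  2.82886234e+00]), 'contact_force': array([-0.64308925, -0.37241636, -0.36890967]), 'moment': array([ 0.01040406,  0.02680523, -0.01447204]), 'finger_force': 0.0, 'grip_width': 92.03944265227457}
scene 57.9011955855576 317.7206493302365 198.6815000885706 (array([ -65.68622468, -644.15098965, 1043.09294176]), array([ 0.52782048,  0.46876845, -0.70831824]))
side 53.20064579583982 318.73649140760864 201.0306314779945 (array([ 656.53456916, 1144.61560048,  638.58047107]), array([-0.04664792, -0.91547675, -0.39967856]))
```

View pics/scene0.png

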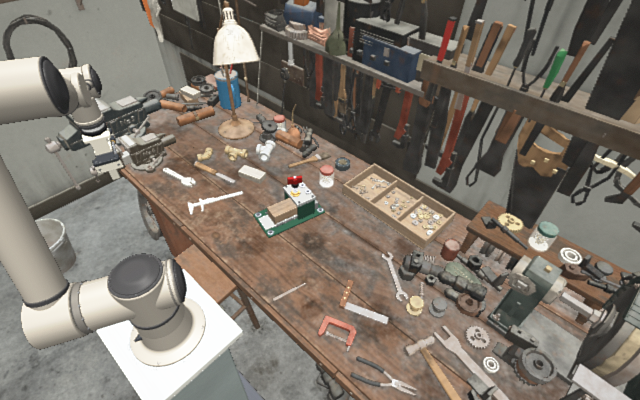

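View pics/side0.png

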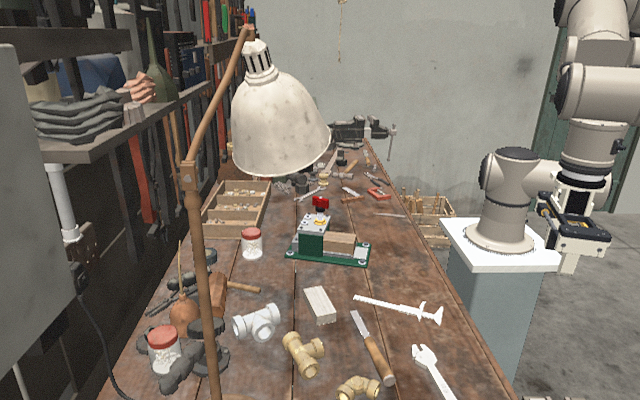

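The scene view shows the jig at about (290,208), with the red knob at (294,181). In the side view the jig is at (328,248) and the knob at (320,203). The brown block lies on the robot's side of the bridge. I'll get a rough pose next.

```bash
python3 - <<'E'
from h import *
def mask(im,lo,hi,box):
    m=cv2.inRange(cv2.cvtColor(im,cv2.COLOR_BGR2HSV),lo,hi);k=np.zeros_like(m);x0,y0,x1,y1=box;k[y0:y1,x0:x1]=m[y0:y1,x0:x1];return k
obs=[]
for n,bg,br in(("scene",(245,170,335,245),(280,170,305,190)),("side",(280,190,380,275),(308,190,334,214))):
    im=cv2.imread(f"pics/{n}0.png")
    r=mask(im,(0,150,90),(8,255,255),br); ys,xs=np.nonzero(r); c=(xs.mean(),ys.mean());print(n,"red",c,len(xs));obs.append(ray(n,c))
    g=mask(im,(60,80,20),(90,255,200),bg); ys,xs=np.nonzero(g)
    p=np.array([onz(n,(x,y),8)[:2] for x,y in zip(xs,ys)],np.float32)
    print(len(p),cv2.minAreaRect(p))
k=tri(obs);print("knob",k)
cols=[cv2.resize(cv2.imread("pics/scene0.png")[168:242,248:338],None,fx=4.4,fy=4.4,interpolation=cv2.INTER_CUBIC),cv2.resize(cv2.imread("pics/side0.png")[192:266,283:373],None,fx=4.4,fy=4.4,interpolation=cv2.INTER_CUBIC)]
cv2.imwrite("pics/c0.png",np.hstack(cols))
E
```

```text
scene red (np.float64(294.23333333333335), np.float64(179.7)) 90
543 ((573.900146484375, 96.20709991455078), (167.98434448242188, 246.2016143798828), 75.57269287109375)
side red (np.float64(320.32575757575756), np.float64(201.81060606060606)) 132
1010 ((561.1546020507812, 38.98988342285156), (235.28793334960938, 246.40296936035156), 75.28166198730469)
knob [600.54422459  74.66909547 165.39947267]
```

View pics/c0.png

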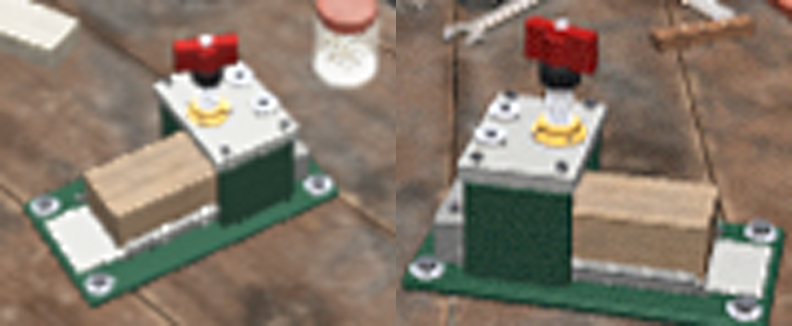

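The rough jig frame has its centre near (571,82) and its x axis at about -14.5°. I'll move towards a spot in front of the jig's near end and look with the wrist camera.

```bash
python3 -m pendant '[[[0.66,-0.95,0],[0,0,0.1],1],[[0.66,-0.95,0],[0,0,0.1],1],[[0.66,-0.95,0],[0,0,0.1],1],[[0.66,-0.95,0],[0,0,0.1],1],[[0.66,-0.95,0],[0,0,0.1],1],[[0.66,-0.95,0],[0,0,0],1],[[0.66,-0.95,0],[0,0,0],1],[[0.66,-0.95,0],[0,0,0],1],[[0.66,-0.95,0],[0,0,0],1],[[0.66,-0.95,0],[0,0,0],1]]'
python3 -m pendant '[[[0.6,-0.95,0.4],[0,0,0],1],[[0.6,-0.95,0.4],[0,0,0],1],[[0.6,-0.95,0.4],[0,0,0],1],[[0.3,-0.3,0.4],[0,0,0],1],[[0.3,0,0.4],[0,0,0],1],[[0.3,0,0.4],[0,0,0],1],[[0,0,0],[0,0,0],1],[[0,0,0],[0,0,0],1],[[0,0,0],[0,0,0],1],[[0,0,0],[0,0,0],1]]'
python3 - <<'E'
from h import *
o=bot.get_obs();P=bot.camera_params("wrist");im=bot.capture("wrist");cv2.imwrite("pics/w1.png",im)
print(o["tool_pos"],o["tcp_rot"],P)
import pickle;pickle.dump(P,open("w1.pkl","wb"))
E
```

```text
time: 0.93
tool_pos: [360.0, 213.0, 211.5]
tcp_rot: [-3.142, -0.0, 2.889]
contact_force: [0.6, 0.7, -0.0]
grip_width: 91.6
finger_force: 0.0
time: 1.77
tool_pos: [439.5, 120.3, 282.7]
tcp_rot: [-3.141, -0.002, 2.889]
contact_force: [0.1, 0.1, -0.5]
grip_width: 92.1
finger_force: 0.0
[439.50193871 120.25968539 282.69631655] [-3.14100288e+00 -1.92238696e-03  2.88942737e+00] {'fovy': 61.99505030410794, 'cx': 315.1169562720644, 'cy': 199.36254200122949, 'camera_from_world': array([[ 2.49032673e-01,  9.68493687e-01, -1.64498619e-03,
        -2.25693458e+02],
       [ 9.21109017e-01, -2.36322999e-01,  3.09369713e-01,
        -4.38818500e+02],
       [ 2.99233866e-01, -7.85583782e-02, -9.50940416e-01,
         3.37361766e+02],
       [ 0.00000000e+00,  0.00000000e+00,  0.00000000e+00,
         1.00000000e+00]])}
```

View pics/w1.png

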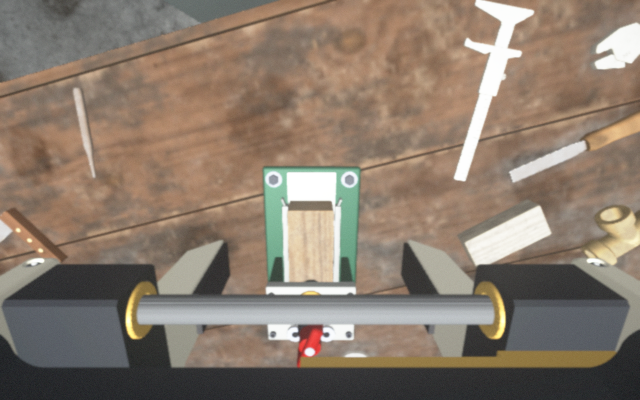

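The wrist view shows the base's near corners at (265,168) and (359,168). The block's near top edge runs from about (289,209) to (334,210), and the red wing is near (310,340).

```bash
python3 - <<'E'
from h import *
import pickle;P=pickle.load(open("w1.pkl","rb"))
im=cv2.imread("pics/w1.png");hsv=cv2.cvtColor(im,cv2.COLOR_BGR2HSV)
g=cv2.inRange(hsv,(60,60,30),(95,255,220));g[:,:250]=0;g[:,375:]=0;g[:150]=0;g[262:]=0
ys,xs=np.nonzero(g)
L=[];Rr=[];
for y in range(180,255,3):
    r=np.nonzero(g[y])[0]; L.append(onz("wrist",(r[0]-.5,y),10,P)[:2]);Rr.append(onz("wrist",(r[-1]+.5,y),10,P)[:2])
for l in(L,Rr):
    v=cv2.fitLine(np.array(l,np.float32),cv2.DIST_HUBER,0,.01,.01).ravel();print("edge",v,np.degrees(np.arctan2(v[1],v[0])))
top=np.array([onz("wrist",(x,np.nonzero(g[:,x])[0][0]-.5),10,P)[:2] for x in range(275,350,3)]);print("near",top.mean(0))
for uv in((289,209),(334,209)):print("block",onz("wrist",uv,57,P))
print("w", np.linalg.norm(np.mean(L,0)-np.mean(Rr,0)),(np.mean(L,0)+np.mean(Rr,0))/2)
c=im[160:290,250:370];cv2.imwrite("pics/c1.png",cv2.resize(c,None,fx=4.5,fy=4.5,interpolation=cv2.INTER_CUBIC))
E
```

```text
edge [ 9.6794027e-01 -2.5118041e-01  5.0696350e+02  2.8439877e+01] -14.547373
edge [ 9.6903640e-01 -2.4691784e-01  5.4629510e+02  1.5523817e+02] -14.295198
near [453.07852657 110.74841802]
block [489.3038655  72.9812404  57.       ]
block [503.53818041 128.47415595  57.        ]
w 132.57384291644257 [523.43067367  92.64882093]
```

View pics/c1.png

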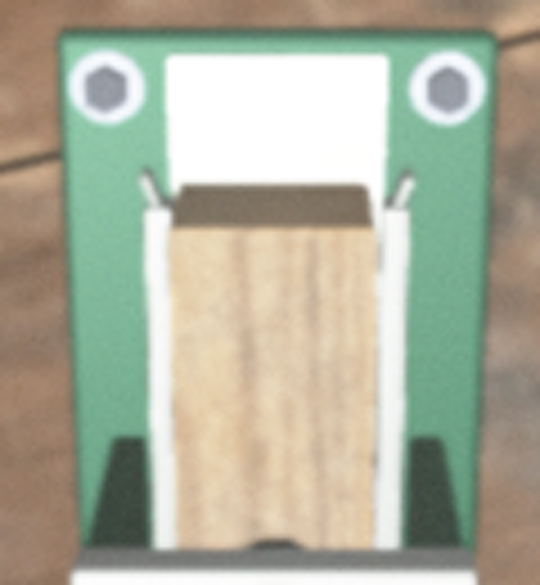

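```bash
python3 -m pendant '[[[0.23,-0.145,-0.4],[0,0,0],-1],[[0.23,-0.145,-0.8],[0,0,0],-1],[[0,0,-1],[0,0,0],-1],[[0,0,-1],[0,0,0],-1],[[0,0,-1],[0,0,0],-1],[[0,0,-1],[0,0,0],-1],[[0,0,-1],[0,0,0],-1],[[0,0,-1],[0,0,0],-1],[[0,0,-0.5],[0,0,0],-1],[[0,0,-0.3],[0,0,0],-1]]'
python3 -m pendant '[[[0,0,0],[0,0,0],-1],[[0,0,0],[0,0,0],-1],[[0,0,0],[0,0,0],-1],[[0,0,0],[0,0,0],-1],[[0.2,-0.05,0],[0,0,0],-1],[[0.2,-0.05,0],[0,0,0],-1],[[0.2,-0.05,0],[0,0,0],-1],[[0.2,-0.05,0],[0,0,0],-1],[[0.2,-0.05,0],[0,0,0],-1],[[0.2,-0.05,0],[0,0,0],-1]]'
```

```text
time: 2.65
tool_pos: [452.3, 111.4, 41.3]
tcp_rot: [-3.14, -0.004, 2.889]
contact_force: [-0.4, -0.5, -0.7]
grip_width: 29.8
finger_force: 0.0
time: 3.48
tool_pos: [491.1, 102.1, 43.6]
tcp_rot: [3.141, 0.0, 2.889]
contact_force: [-0.2, 0.5, -0.3]
grip_width: 0.6
finger_force: 0.0
```

```bash
python3 -m pendant '[[[0.12,-0.03,0],[0,0,0],-1],[[0.12,-0.03,0],[0,0,0],-1],[[0.12,-0.03,0],[0,0,0],-1],[[0.12,-0.03,0],[0,0,0],-1],[[0.12,-0.03,0],[0,0,0],-1],[[0.1,-0.026,0],[0,0,0],-1],[[0.05,-0.013,0],[0,0,0],-1],[[0,0,0],[0,0,0],-1],[[0,0,0],[0,0,0],-1],[[0,0,0],[0,0,0],-1]]'
```

```text
time: 4.32
tool_pos: [512.6, 96.7, 43.6]
tcp_rot: [3.142, -0.0, 2.889]
contact_force: [-0.7, -0.3, 0.4]
grip_width: 0.2
finger_force: 0.0
```

```bash
python3 -m pendant '[[[0.05,-0.013,0],[0,0,0],-1],[[0.05,-0.013,0],[0,0,0],-1],[[0.05,-0.013,0],[0,0,0],-1],[[0.03,-0.008,0],[0,0,0],-1],[[0.03,-0.008,0],[0,0,0],-1],[[0.03,-0.008,0],[0,0,0],-1],[[0,0,0],[0,0,0],-1],[[0,0,0],[0,0,0],-1],[[0,0,0],[0,0,0],-1],[[0,0,0],[0,0,0],-1]]'
```

```text
time: 5.15
tool_pos: [520.0, 94.8, 43.6]
tcp_rot: [3.142, -0.0, 2.889]
contact_force: [-0.5, 0.0, -0.2]
grip_width: 0.4
finger_force: 0.0
```

```bash
python3 -m pendant '[[[0.04,-0.01,0],[0,0,0],-1],[[0.04,-0.01,0],[0,0,0],-1],[[0.04,-0.01,0],[0,0,0],-1],[[0,0,0],[0,0,0],-1],[[0,0,0],[0,0,0],-1],[[0,0,0],[0,0,0],-1],[[0,0,0],[0,0,0],-1],[[0,0,0],[0,0,0],-1],[[0,0,0],[0,0,0],-1],[[0,0,0],[0,0,0],-1]]'
python3 - <<'E'
from h import *
a=bot.capture("side");b=bot.capture("wrist")
x=cv2.resize(a[190:270,280:380],None,fx=4,fy=4,interpolation=cv2.INTER_CUBIC);y=cv2.resize(b,(512,320))
cv2.imwrite("pics/p2.png",np.hstack([x,y])[:, :800])
E
```

```text
time: 5.98
tool_pos: [523.6, 93.9, 43.6]
tcp_rot: [3.142, -0.0, 2.889]
contact_force: [-0.4, 0.3, -0.2]
grip_width: 0.4
finger_force: 0.0
```

View pics/p2.png

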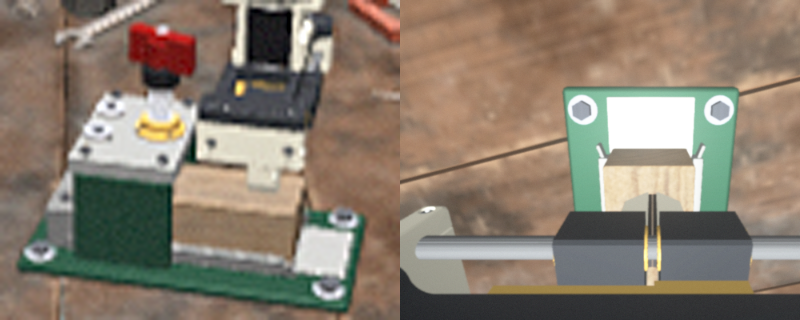

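```bash
python3 - <<'E'
from h import *
o=bot.get_obs();t=o["tool_pos"];print(t,o["contact_force"],o["joint_positions"])
for dz in(-17,0,15,30,47):
    s=proj("side",t+[0,0,dz]);w=proj("wrist",t+[0,0,dz]);c=proj("scene",t+[0,0,dz])
    print(dz,"side crop",((s[0]-280)*4,(s[1]-190)*4),"wrist crop",(w[0]*.8+400,w[1]*.8),"scene",c)
u=np.array([.9686,-.2487]);n=np.array([.2487,.9686]);C=np.array([574.2,79.6])
for x in(-45,-79):
  for y in(-30,30):
    p=np.append(C+u*x+n*y,57);s=proj("side",p);w=proj("wrist",p);print(x,y,((s[0]-280)*4,(s[1]-190)*4),(w[0]*.8+400,w[1]*.8))
a=bot.capture("scene");cv2.imwrite("pics/s3.png",cv2.resize(a[150:250,230:360],None,fx=6,fy=6,interpolation=cv2.INTER_CUBIC))
E
```

```text
[523.60273781  93.90134554  43.63836136] [0.23063861 1.02335739 0.39552739] [ 3.32887144e-02  5.48367713e-01  1.71458713e+00  8.76354993e-05
  8.78661847e-01 -1.28482616e+00]
-17 side crop (np.float64(261.10788505581354), np.float64(224.74870798686788)) wrist crop (np.float64(651.796026935911), np.float64(184.9327647013275)) scene (np.float64(277.4720685684545), np.float64(214.14313252253731))
0 side crop (np.float64(262.05576198853055), np.float64(205.15594749974343)) wrist crop (np.float64(651.7477183459232), np.float64(194.48084739255057)) scene (np.float64(277.18527222151585), np.float64(211.09173688514403))
15 side crop (np.float64(262.9010924026777), np.float64(187.6828391613069)) wrist crop (np.float64(651.6977417712028), np.float64(204.3586034640331)) scene (np.float64(276.92799890824824), np.float64(208.35445423108553))
30 side crop (np.float64(263.75496379537503), np.float64(170.03318749611753)) wrist crop (np.float64(651.6389739938861), np.float64(215.97392068899973)) scene (np.float64(276.66667393085675), np.float64(205.5740635306244))
47 side crop (np.float64(264.73317417982526), np.float64(149.8134299442471)) wrist crop (np.float64(651.5584898338269), np.float64(231.88143146038192)) scene (np.float64(276.36548567645013), np.float64(202.3695438938138))
-45 -30 (np.float64(259.1095071993557), np.float64(169.3055503605027)) (np.float64(605.5287935068772), np.float64(213.26806226335003))
-45 30 (np.float64(246.841817801542), np.float64(206.83943519474178)) (np.float64(694.1784992142882), np.float64(213.23746170689867))
-79 -30 (np.float64(303.04760264565266), np.float64(174.29203874218808)) (np.float64(602.5757143910621), np.float64(165.91307664298174))
-79 30 (np.float64(292.73437879704534), np.float64(212.25739982165726)) (np.float64(696.7531206212022), np.float64(165.8601981471628))
```

View pics/s3.png

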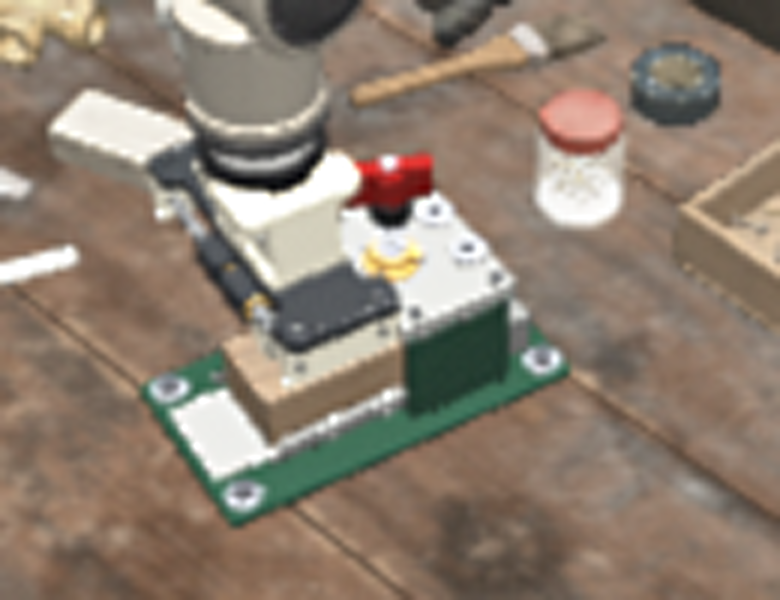

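The views show the block hasn't moved: its near edge is still at about -79. The fingertips appear to be over the block's top, higher than the reported z implies. I'll back off and probe the open bed to calibrate the tip height.

```bash
python3 -m pendant '[[[-0.26,0.067,0],[0,0,0],-1],[[-0.26,0.067,0],[0,0,0],-1],[[-0.26,0.067,0],[0,0,0],-1],[[-0.26,0.067,0],[0,0,0],-1],[[-0.26,0.067,0],[0,0,0],-1],[[-0.26,0.067,0],[0,0,0],-1],[[0,0,-0.1],[0,0,0],-1],[[0,0,-0.1],[0,0,0],-1],[[0,0,-0.1],[0,0,0],-1],[[0,0,0],[0,0,0],-1]]'
python3 - <<'E'
from h import *
o=bot.get_obs();t=o["tool_pos"];print(t,o["contact_force"])
a=bot.capture("side");b=bot.capture("scene");
s=proj("side",t-[0,0,17]);c=proj("scene",t-[0,0,17])
im=[]
for I,(u,v) in((a,s),(b,c)):
    I=I.copy();x=int(u)-45;y=int(v)-50;I=cv2.resize(I[y:y+80,x:x+90],None,fx=4.4,fy=4.4,interpolation=cv2.INTER_CUBIC)
    cv2.circle(I,(int((u-x)*4.4),int((v-y)*4.4)),3,(255,0,255),1);im.append(I)
cv2.imwrite("pics/p4.png",np.hstack(im))
E
```

```text
time: 6.97
tool_pos: [476.9, 105.8, 34.0]
tcp_rot: [-3.141, -0.001, 2.889]
contact_force: [0.1, 0.6, 0.5]
grip_width: 0.5
finger_force: 0.0
[476.86198348 105.82778726  33.96311173] [0.06497933 0.62644061 0.49286975]
```

View pics/p4.png

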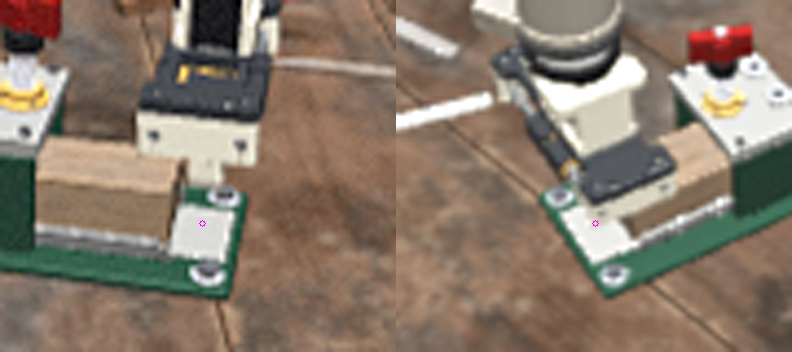

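```bash
python3 - <<'E'
from h import *
import pickle;P=pickle.load(open("w1.pkl","rb"))
t=np.array([439.5,120.26,282.7]);y=np.array([np.sin(2.8894),-np.cos(2.8894),0])
x=np.array([np.cos(2.8894),np.sin(2.8894),0])
for dz in(-17,0,15,30):
    print(dz,[np.round(proj("wrist",t+s*46*y+e*9.5*x+[0,0,dz],P)) for s in(-1,1) for e in(-1,1)])
E
```

```text
-17 [array([242., 245.]), array([240., 217.]), array([388., 245.]), array([390., 217.])]
0 [array([236., 258.]), array([233., 228.]), array([394., 258.]), array([396., 228.])]
15 [array([229., 271.]), array([226., 239.]), array([400., 271.]), array([403., 239.])]
30 [array([222., 287.]), array([218., 252.]), array([407., 287.]), array([411., 252.])]
```

The open-gripper view agrees: the tips stand about 15 mm behind the reported TCP rather than 17 mm ahead, so the tool is effectively about 32 mm short. I'll use tip z ≈ tool z + 15 from here on and lower carefully, watching the force.

```bash
python3 -m pendant '[[[0,0,-0.1],[0,0,0],-1],[[0,0,-0.1],[0,0,0],-1],[[0,0,-0.1],[0,0,0],-1],[[0,0,-0.1],[0,0,0],-1],[[0,0,-0.1],[0,0,0],-1],[[0,0,-0.1],[0,0,0],-1],[[0,0,-0.07],[0,0,0],-1],[[0,0,0],[0,0,0],-1],[[0,0,0],[0,0,0],-1],[[0,0,0],[0,0,0],-1]]'

```

```text
time: 7.9
tool_pos: [476.9, 106.0, 14.6]
tcp_rot: [3.141, 0.0, 2.889]
contact_force: [-0.0, 0.8, 0.6]
grip_width: 0.4
finger_force: 0.0
```

```bash
python3 -m pendant '[[[0.12,-0.03,0],[0,0,0],-1],[[0.12,-0.03,0],[0,0,0],-1],[[0.12,-0.03,0],[0,0,0],-1],[[0.12,-0.03,0],[0,0,0],-1],[[0.12,-0.03,0],[0,0,0],-1],[[0.12,-0.03,0],[0,0,0],-1],[[0.12,-0.03,0],[0,0,0],-1],[[0.12,-0.03,0],[0,0,0],-1],[[0.12,-0.03,0],[0,0,0],-1],[[0,0,0],[0,0,0],-1]]'

```

```text
time: 8.73
tool_pos: [510.4, 97.6, 14.6]
tcp_rot: [3.141, 0.001, 2.889]
contact_force: [-0.2, -0.4, 0.3]
grip_width: 0.6
finger_force: 0.0
```

```bash
python3 -m pendant '[[[0.06,-0.015,0],[0,0,0],-1],[[0.06,-0.015,0],[0,0,0],-1],[[0.06,-0.015,0],[0,0,0],-1],[[0.06,-0.015,0],[0,0,0],-1],[[0.03,-0.008,0],[0,0,0],-1],[[0.03,-0.008,0],[0,0,0],-1],[[0,0,0],[0,0,0],-1],[[0,0,0],[0,0,0],-1],[[0,0,0],[0,0,0],-1],[[0,0,0],[0,0,0],-1]]'

```

```text
time: 9.57
tool_pos: [518.2, 95.6, 14.5]
tcp_rot: [3.142, 0.0, 2.889]
contact_force: [-1.2, -0.5, -1.5]
grip_width: 0.7
finger_force: 0.3
```

```bash
python3 -m pendant '[[[0.03,-0.008,0],[0,0,0],-1],[[0.03,-0.008,0],[0,0,0],-1],[[0.03,-0.008,0],[0,0,0],-1],[[0,0,0],[0,0,0],-1],[[0,0,0],[0,0,0],-1],[[0,0,0],[0,0,0],-1],[[0,0,0],[0,0,0],-1],[[0,0,0],[0,0,0],-1],[[0,0,0],[0,0,0],-1],[[0,0,0],[0,0,0],-1]]'

```

```text
time: 10.4
tool_pos: [518.1, 95.5, 14.3]
tcp_rot: [-3.141, -0.006, 2.889]
contact_force: [-9.4, 3.4, 6.5]
grip_width: 0.5
finger_force: 5.0
```

```bash
python3 -m pendant '[[[0.03,-0.008,0],[0,0,0],-1],[[0.03,-0.008,0],[0,0,0],-1],[[0,0,0],[0,0,0],-1],[[0,0,0],[0,0,0],-1],[[0,0,0],[0,0,0],-1],[[0,0,0],[0,0,0],-1],[[0,0,0],[0,0,0],-1],[[0,0,0],[0,0,0],-1],[[0,0,0],[0,0,0],-1],[[0,0,0],[0,0,0],-1]]'
python3 -m pendant '[[[-0.2,0.05,0],[0,0,0],-1],[[-0.4,0.1,0],[0,0,0],-1],[[-0.6,0.155,0],[0,0,0],-1],[[-0.6,0.155,0.5],[0,0,0],-1],[[-0.4,0.1,1],[0,0,0],0],[[-0.4,0.1,1],[0,0,0],1],[[0,0,1],[0,0,0],1],[[0,0,1],[0,0,0],1],[[0,0,1],[0,0,0],1],[[0,0,1],[0,0,0],1]]'
python3 -m pendant '[[[0,0,1],[0,0,0],1],[[0,0,1],[0,0,0],1],[[0,0,0],[0,0,0],1],[[0,0,0],[0,0,0],1],[[0,0,0],[0,0,0],1],[[0,0,0],[0,0,0],1],[[0,0,0],[0,0,0],1],[[0,0,0],[0,0,0],1],[[0,0,0],[0,0,0],1],[[0,0,0],[0,0,0],1]]'
python3 - <<'E'
from h import *
import pickle
P=bot.camera_params("wrist");im=bot.capture("wrist");cv2.imwrite("pics/w5.png",im);pickle.dump(P,open("w5.pkl","wb"))
side=bot.capture("side")[180:230,295:345];sc=bot.capture("scene")[160:210,270:320]
f=lambda a:cv2.resize(a,(270,270),interpolation=cv2.INTER_CUBIC)
cv2.imwrite("pics/v5.png",np.hstack([cv2.resize(im[130:400,220:400],(360,540),interpolation=cv2.INTER_CUBIC),np.vstack([f(side),f(sc)])]))
E
```

```text
time: 11.23
tool_pos: [518.0, 95.5, 14.3]
tcp_rot: [-3.14, -0.009, 2.889]
contact_force: [-15.6, 5.3, 10.9]
grip_width: 0.2
finger_force: 8.1
time: 12.07
tool_pos: [444.9, 114.1, 211.5]
tcp_rot: [3.141, 0.002, 2.889]
contact_force: [0.9, 0.8, -1.3]
grip_width: 35.9
finger_force: 0.0
time: 12.9
tool_pos: [444.6, 114.2, 269.1]
tcp_rot: [-3.141, -0.001, 2.889]
contact_force: [-0.3, -0.7, 0.3]
grip_width: 91.8
finger_force: 0.0
```

View pics/v5.png

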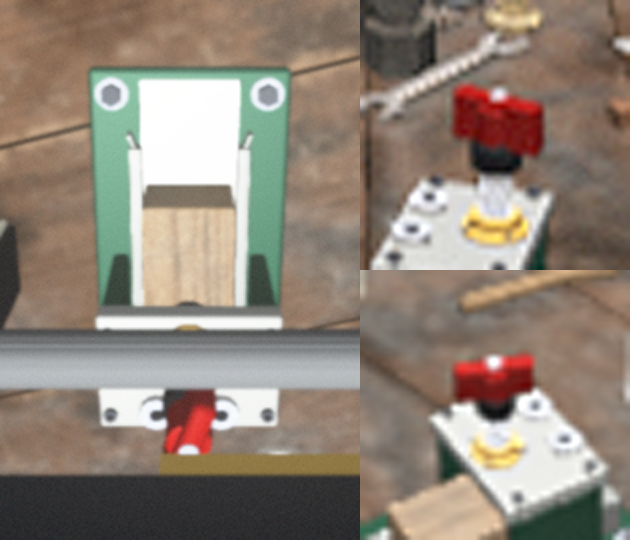

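Now the block's near face is further in: top edge at about row 233, bottom edge at about row 223. The wing's ends show clearly in both the side and scene crops. I'll measure both.

```bash
cat > knob.py <<'E'
from h import *
def knob():
    E={}
    for n,b in(("scene",(275,165,312,195)),("side",(305,188,340,216))):
        im=bot.capture(n);m=cv2.inRange(cv2.cvtColor(im,cv2.COLOR_BGR2HSV),(0,130,70),(10,255,255))
        x0,y0,x1,y1=b;k=np.zeros_like(m);k[y0:y1,x0:x1]=m[y0:y1,x0:x1]
        ys,xs=np.nonzero(k);c=[]
        for s in(xs<=xs.min()+2,xs>=xs.max()-2):c.append((xs[s].mean()+(-1 if not c else 1)*1.0,ys[s].mean()))
        E[n]=c;print(n,len(xs),np.round(c,1))
    A=tri([ray("scene",E["scene"][0]),ray("side",E["side"][1])]);B=tri([ray("scene",E["scene"][1]),ray("side",E["side"][0])])
    d=B-A;print("ends",A.round(1),B.round(1),"mid",((A+B)/2).round(1),"len",np.linalg.norm(d[:2]),"yaw",np.arctan2(d[1],d[0]))
E
python3 - <<'E'
from h import *
import pickle;P=pickle.load(open("w5.pkl","rb"))
u=np.array([.9686,-.2487]);n=np.array([.2487,.9686])
b=onz("wrist",(314.5,164),10,P)[:2]
for uv,z in(((314.2,233.5),57),((314.2,223),12)):
    p=onz("wrist",uv,z,P)[:2];print("near end jig x",-125+(p-b)@u,"y",(p-b)@n)
print("base near",b,"centre",b+125*u)
for x,y in((7,-56),(7,56),(87,-56),(87,56)):
    c=b+125*u+x*u+y*n;q=proj("wrist",np.append(c,98),P);print((q[0]-220)*2,(q[1]-130)*2)
from knob import knob;knob()
E
```

```text
near end jig x -45.936128502598976 y -0.35848395899398366
near end jig x -41.87364082400015 y -0.5396417485324418
base near [453.25971412 111.01417998] centre [574.33471412  79.92667998]
95.02245492961163 316.6055069665831
282.8104851429531 316.5805483097955
100.74749947808016 426.1138105712605
277.4812272130596 426.13336334118503
scene 96 [[287.3 179.8]
 [301.  178.5]]
side 141 [[312.  200.2]
 [328.  203. ]]
ends [579.5  89.6 168.5] [623.8  62.5 164.6] mid [601.7  76.1 166.5] len 51.86451514308338 yaw -0.5494733904444693
```

The block is home: its near end is at about -45 in jig x. The bridge corners project exactly where they're seen, so the knob axis is at about (603,73). The wing yaw is about -0.55, which puts the knob at q ≈ 0.3. Joint 6 has room for the whole turn in a single stroke, so I'll go above the knob.

```bash
python3 -m pendant '[[[0.75,-0.195,0],[0,0,-0.5],1],[[0.75,-0.195,0],[0,0,-0.5],1],[[0.75,-0.195,0],[0,0,-0.5],1],[[0.75,-0.195,0],[0,0,-0.5],1],[[0.75,-0.195,0],[0,0,-0.5],1],[[0.75,-0.195,0],[0,0,0],1],[[0.78,-0.195,0],[0,0,0],1],[[0,0,0],[0,0,0],1],[[0,0,0],[0,0,0],1],[[0,0,0],[0,0,0],1]]'
python3 - <<'E'
from h import *
from knob import knob
o=bot.get_obs();print(o["tool_pos"],o["tcp_rot"],o["joint_positions"]);knob()
E
```

```text
time: 13.98
tool_pos: [602.6, 73.4, 269.2]
tcp_rot: [-3.141, -0.001, 2.589]
contact_force: [-1.5, 0.4, 0.5]
grip_width: 91.8
finger_force: 0.0
[602.56584825  73.38249006 269.21218202] [-3.14125266e+00 -1.00421557e-03  2.58882687e+00] [-5.13800369e-03  4.65242348e-01  1.17546882e+00  2.33139285e-04
  1.50191587e+00 -1.02318488e+00]
scene 96 [[287.3 179.8]
 [301.  178.5]]
side 140 [[312.  200.4]
 [328.  203.2]]
ends [579.8  89.9 168.1] [623.9  62.8 164.2] mid [601.8  76.4 166.2] len 51.74589272776306 yaw -0.5506828415251885
```

```bash
python3 -m pendant '[[[0,0,-0.6],[0,0,0],1],[[0,0,-0.6],[0,0,0],1],[[0,0,-0.6],[0,0,0],1],[[0,0,-0.5],[0,0,0],1],[[0,0,-0.5],[0,0,0],1],[[0,0,-0.5],[0,0,0],1],[[0,0,-0.4],[0,0,0],1],[[0,0,-0.3],[0,0,0],1],[[0,0,-0.2],[0,0,0],1],[[0,0,-0.1],[0,0,0],1]]'
python3 -m pendant '[[[0,0,0],[0,0,0],0.3],[[0,0,0],[0,0,0],0.3],[[0,0,0],[0,0,0],-0.2],[[0,0,0],[0,0,0],-0.4],[[0,0,0],[0,0,0],-0.5],[[0,0,0],[0,0,0],-0.6],[[0,0,0],[0,0,0],-1],[[0,0,0],[0,0,0],-1],[[0,0,0],[0,0,0],-1],[[0,0,0],[0,0,0],-1]]'
python3 - <<'E'
from h import *
a=bot.capture("side");b=bot.capture("scene")
f=lambda a:cv2.resize(a,(400,400),interpolation=cv2.INTER_CUBIC)
cv2.imwrite("pics/v6.png",np.hstack([f(a[165:235,285:355]),f(b[145:215,260:330])]))
E
```

```text
time: 14.92
tool_pos: [602.7, 73.4, 140.2]
tcp_rot: [-3.141, -0.0, 2.589]
contact_force: [1.3, 0.6, -0.4]
grip_width: 91.8
finger_force: 0.0
time: 15.75
tool_pos: [603.1, 73.2, 140.5]
tcp_rot: [3.142, -0.0, 2.589]
contact_force: [-0.9, 0.6, -0.3]
grip_width: 29.5
finger_force: 0.0
```

View pics/v6.png

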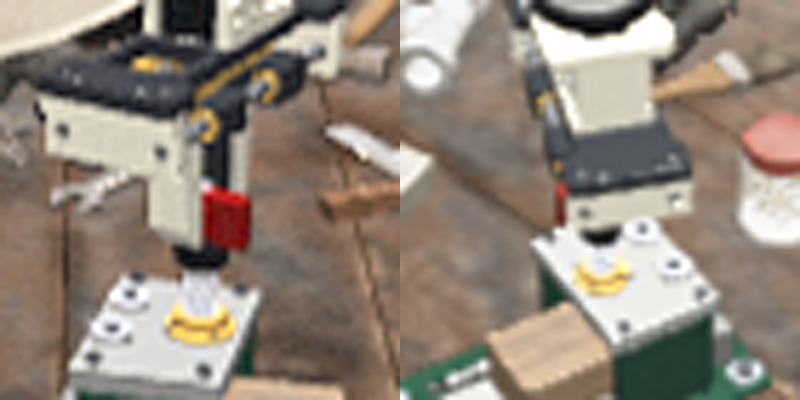

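The fingers straddle the wing at the right height, with the tips at wing-bottom level just above the hub. Next I'll finish closing.

```bash
python3 -m pendant '[[[0,0,0],[0,0,0],-1],[[0,0,0],[0,0,0],-1],[[0,0,0],[0,0,0],-1],[[0,0,0],[0,0,0],-1],[[0,0,0],[0,0,0],-1],[[0,0,0],[0,0,0],-1],[[0,0,0],[0,0,0],-1],[[0,0,0],[0,0,0],-1],[[0,0,0],[0,0,0],-1],[[0,0,0],[0,0,0],-1]]'
python3 -c "
from h import *
o=bot.get_obs();print(o['moment'],o['contact_force'],o['tool_pos'],o['tcp_rot'])"
```

```text
time: 16.68
tool_pos: [602.7, 72.4, 140.7]
tcp_rot: [-3.14, -0.0, 2.588]
contact_force: [-2.5, -4.8, 3.3]
grip_width: 12.9
finger_force: 30.0
[-0.83510882  0.58726985 -0.21218455] [-2.49862226 -4.76735579  3.30741853] [602.72241369  72.39645809 140.69056336] [-3.14017097e+00 -1.35671321e-04  2.58837614e+00]
```

```bash
python3 -m pendant '[[[-0.01,-0.03,-0.0115],[0,0,-0.9],-1],[[0,0,-0.0115],[0,0,-0.9],-1],[[0,0,-0.0115],[0,0,-0.9],-1],[[0,0,-0.0115],[0,0,-0.9],-1],[[0,0,-0.0115],[0,0,-0.9],-1],[[0,0,-0.0115],[0,0,-0.9],-1],[[0,0,-0.0115],[0,0,-0.9],-1],[[0,0,-0.0115],[0,0,-0.9],-1],[[0,0,-0.0115],[0,0,-0.9],-1],[[0,0,-0.0115],[0,0,-0.9],-1]]'
python3 -c "
from h import *
o=bot.get_obs();print(o['moment'],o['contact_force'],o['tool_pos'],o['tcp_rot'],o['joint_positions'])"
```

```text
time: 17.52
tool_pos: [601.8, 71.4, 137.3]
tcp_rot: [-3.139, 0.002, 1.504]
contact_force: [-5.2, -4.2, 5.0]
grip_width: 13.0
finger_force: 30.4
[-1.01181065  1.19016426  0.21322883] [-5.15801004 -4.1745063   5.04107445] [601.75165676  71.42921495 137.27431884] [-3.13939613e+00  1.81252260e-03  1.50398510e+00] [-0.00733429  0.55368929  1.39421784 -0.00180399  1.19598646  0.06014129]
```

```bash
python3 -m pendant '[[[-0.02,-0.02,-0.0115],[0,0,-0.9],-1],[[0,0,-0.0115],[0,0,-0.9],-1],[[0,0,-0.0115],[0,0,-0.9],-1],[[0,0,-0.0115],[0,0,-0.9],-1],[[0,0,-0.0115],[0,0,-0.9],-1],[[0,0,-0.0115],[0,0,-0.9],-1],[[0,0,-0.0115],[0,0,-0.9],-1],[[0,0,-0.0115],[0,0,-0.9],-1],[[0,0,-0.0115],[0,0,-0.9],-1],[[0,0,-0.0115],[0,0,-0.9],-1]]'
python3 -c "
from h import *
o=bot.get_obs();print(o['moment'],o['contact_force'],o['tool_pos'],o['tcp_rot'],o['joint_positions'])"
```

```text
time: 18.35
tool_pos: [600.7, 71.8, 133.9]
tcp_rot: [-3.14, 0.003, 0.424]
contact_force: [-7.0, -0.8, 5.5]
grip_width: 12.8
finger_force: 30.3
[-0.39723444  1.59018142  0.20827085] [-7.04589103 -0.79725555  5.4990763 ] [600.66386471  71.79188693 133.85834254] [-3.14043982e+00  3.11966358e-03  4.24206441e-01] [-7.53184809e-03  5.55619727e-01  1.40094943e+00 -2.78488278e-04
  1.18833932e+00  1.13916420e+00]
```

```bash
python3 -m pendant '[[[-0.03,0,-0.0115],[0,0,-0.9],-1],[[0,0,-0.0115],[0,0,-0.9],-1],[[0,0,-0.0115],[0,0,-0.9],-1],[[0,0,-0.0115],[0,0,-0.9],-1],[[0,0,-0.0115],[0,0,-0.9],-1],[[0,0,-0.0115],[0,0,-0.9],-1],[[0,0,-0.0115],[0,0,-0.9],-1],[[0,0,-0.0115],[0,0,-0.9],-1],[[0,0,-0.0115],[0,0,-0.9],-1],[[0,0,-0.0115],[0,0,-0.9],-1]]'
python3 -c "
from h import *
o=bot.get_obs();print(o['moment'],o['contact_force'],o['tool_pos'],o['tcp_rot'],o['joint_positions'])"
```

```text
time: 19.18
tool_pos: [600.3, 72.9, 130.5]
tcp_rot: [-3.142, 0.002, -0.656]
contact_force: [-4.2, 3.0, 5.7]
grip_width: 12.7
finger_force: 30.1
[0.40699235 1.12311007 0.22480317] [-4.1597024   2.98572988  5.68486183] [600.33673119  72.88414014 130.50738715] [-3.14156040e+00  2.44038446e-03 -6.55626308e-01] [-6.69201912e-03  5.57599303e-01  1.40742989e+00  1.62388312e-03
  1.17848875e+00  2.21910837e+00]
```

```bash
python3 -m pendant '[[[0.03,0,-0.008],[0,0,-0.6],-1],[[0,0,0],[0,0,0],-1],[[0,0,0],[0,0,0],-1],[[0,0,0],[0,0,0],-1],[[0,0,0],[0,0,0],-1],[[0,0,0],[0,0,0],-1],[[0,0,0],[0,0,0],-1],[[0,0,0],[0,0,0],-1],[[0,0,0],[0,0,0],-1],[[0,0,0],[0,0,0],-1]]'
python3 -c "
from h import *
o=bot.get_obs();print(o['moment'],o['contact_force'],o['tool_pos'],o['tcp_rot'])
cv2.imwrite('pics/s7.png',bot.capture('side'))"
```

```text
time: 20.02
tool_pos: [600.7, 73.0, 130.3]
tcp_rot: [3.141, 0.004, -0.723]
contact_force: [-6.6, 2.3, 6.4]
grip_width: 12.6
finger_force: 30.0
[ 0.35440167  1.5315452  -0.05601294] [-6.6335846   2.33841517  6.44378683] [600.67595102  72.98743186 130.25541223] [ 3.14079352  0.0035231  -0.72285909]
```

```bash
python3 -m pendant '[[[0,0,-0.001],[0,0,-0.07],-1],[[0,0,-0.001],[0,0,-0.07],-1],[[0,0,-0.001],[0,0,-0.07],-1],[[0,0,-0.001],[0,0,-0.07],-1],[[0,0,-0.001],[0,0,-0.07],-1],[[0,0,-0.001],[0,0,-0.07],-1],[[0,0,-0.001],[0,0,-0.07],-1],[[0,0,-0.001],[0,0,-0.07],-1],[[0,0,-0.001],[0,0,-0.07],-1],[[0,0,-0.001],[0,0,-0.07],-1]]'
python3 -c "
from h import *
o=bot.get_obs();print(o['moment'],o['contact_force'],o['tool_pos'],o['tcp_rot'])"
```

```text
time: 20.9
tool_pos: [600.7, 73.0, 130.1]
tcp_rot: [3.141, 0.003, -0.807]
contact_force: [-6.8, 2.4, 7.1]
grip_width: 12.7
finger_force: 30.0
[0.39573137 1.53658249 0.21026181] [-6.76381515  2.38325929  7.08816737] [600.71942654  73.01316447 130.05675684] [ 3.14056166  0.0032337  -0.80660259]
```

```bash
python3 -m pendant '[[[0,0,0],[0,0,0],1],[[0,0,0],[0,0,0],1],[[0,0,0],[0,0,0],1],[[0,0,0],[0,0,0],1],[[0,0,0],[0,0,0],1],[[0,0,0],[0,0,0],1],[[0,0,0],[0,0,0],1],[[0,0,0],[0,0,0],1],[[0,0,0],[0,0,0],1],[[0,0,0],[0,0,0],1]]'
python3 -m pendant '[[[0,0,0.5],[0,0,0],1],[[0,0,1],[0,0,0],1],[[0,0,1],[0,0,0],1],[[0,0,1],[0,0,0],1],[[0,0,1],[0,0,0],1],[[0,0,0.5],[0,0,0],1],[[0,0,0],[0,0,0],1],[[0,0,0],[0,0,0],1],[[0,0,0],[0,0,0],1],[[0,0,0],[0,0,0],1]]'
python3 - <<'E'
from h import *
from knob import knob
knob()
o=bot.get_obs();print(o['moment'],o['contact_force'],o['tool_pos'])
# pixel rows of wing (side) : predicted wing-mid z for the old/new
for z in(151,181,141,171):print(z,proj("side",(602.5,73,z)),proj("scene",(602.5,73,z)))
E
```

```text
time: 21.73
tool_pos: [602.3, 71.7, 129.6]
tcp_rot: [3.142, 0.0, -0.807]
contact_force: [-0.2, -0.5, -0.1]
grip_width: 75.1
finger_force: 0.0
time: 22.57
tool_pos: [601.6, 71.7, 277.8]
tcp_rot: [3.139, 0.002, -0.807]
contact_force: [-0.1, -1.1, 0.0]
grip_width: 91.8
finger_force: 0.0
scene 97 [[287.3 181. ]
 [300.8 181.2]]
side 131 [[313.  202.9]
 [326.9 207. ]]
ends [583.   93.8 157.8] [620.5  59.9 154.9] mid [601.8  76.9 156.4] len 50.59470890557391 yaw -0.7335695180925667
[0.02228255 0.20683721 0.00024321] [-0.09410882  0.42116164 -0.53553623] [601.74976552  71.72230684 278.12883145]
151 (np.float64(319.6959432007442), np.float64(206.13022025211453)) (np.float64(295.1598611390977), np.float64(182.5064759285976))
181 (np.float64(319.863748908746), np.float64(196.77902684982652)) (np.float64(294.9163185847051), np.float64(176.33549640042904))
141 (np.float64(319.64076876789403), np.float64(209.20488796507146)) (np.float64(295.23931679389835), np.float64(184.51975537536507))
171 (np.float64(319.8074293506522), np.float64(199.9175081705)) (np.float64(294.9983760056662), np.float64(178.4147004481491))
```

```bash
python3 - <<'E'
from h import *
import pickle
u=np.array([.9686,-.2487])
for k in("w1","w5"):
    P=pickle.load(open(k+".pkl","rb"));im=cv2.cvtColor(cv2.imread(f"pics/{k}.png"),cv2.COLOR_BGR2GRAY).astype(float)
    p=im[:,300:330].mean(1);g=np.gradient(p)
    r=[i+.5*(g[i-1]-g[i+1])/(g[i-1]-2*g[i]+g[i+1]) for i in range(155,295) if abs(g[i])>8 and abs(g[i])>=max(abs(g[i-1]),abs(g[i+1]))]
    b=np.array([574.3,79.8])
    for q in r: print(k,round(q,1),"z10/12/57/98 jig x:",[round(float((onz("wrist",(315,q),z,P)[:2]-b)@u),1) for z in(10,12,57,98)])
E
```

```text
w1 165.2 z10/12/57/98 jig x: [-127.2, -127.6, -137.3, -146.2]
w1 168.3 z10/12/57/98 jig x: [-122.9, -123.3, -133.5, -142.7]
w1 171.7 z10/12/57/98 jig x: [-118.2, -118.7, -129.3, -139.0]
w1 200.5 z10/12/57/98 jig x: [-76.5, -77.2, -92.0, -105.5]
w1 210.1 z10/12/57/98 jig x: [-62.1, -62.9, -79.1, -93.9]
w1 280.1 z10/12/57/98 jig x: [51.8, 50.5, 22.8, -2.5]
w1 286.3 z10/12/57/98 jig x: [62.6, 61.3, 32.4, 6.2]
w1 290.4 z10/12/57/98 jig x: [69.9, 68.6, 39.0, 12.1]
w1 294.2 z10/12/57/98 jig x: [76.6, 75.3, 45.0, 17.5]
w5 162.5 z10/12/57/98 jig x: [-127.0, -127.4, -136.8, -145.3]
w5 165.7 z10/12/57/98 jig x: [-122.7, -123.1, -133.0, -141.9]
w5 169.1 z10/12/57/98 jig x: [-118.2, -118.6, -128.9, -138.3]
w5 222.0 z10/12/57/98 jig x: [-42.6, -43.4, -61.6, -78.1]
w5 233.6 z10/12/57/98 jig x: [-24.8, -25.7, -45.7, -64.0]
w5 281.1 z10/12/57/98 jig x: [52.0, 50.7, 22.7, -2.8]
w5 287.8 z10/12/57/98 jig x: [63.4, 62.1, 32.9, 6.4]
w5 294.0 z10/12/57/98 jig x: [74.2, 72.8, 42.5, 14.9]
```

The near end measures -43 to -46 (home is -45), and the bridge edge used as a reference reads 6.4 against its true 7. The knob has turned 3.38 rad, which means at least 1.7 mm of squeeze. The gripper is clear, so I'm handing in.

```bash
python3 -c "
from plant import bot
print(bot.close_job())"
```

```text
the job is handed in; nothing more can be done
None
```

I handed the job in with the block measured home against the end stop (near end within about 2 mm of its target) and the knob turned 3.38 rad clockwise, which should press the pad on at 12 N or more. I never measured the clamp force directly, and the turning torque stayed near 0.21 N m instead of rising to 0.3. The gripper is open and clear, and I didn't work near the try square, caliper or jar.

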